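Burnish the copper seam of a two-part painting

ROBOT

A 6-joint arm with a two-finger parallel gripper is mounted at the origin on the work surface. World frame = base frame: x ahead of the robot, y to its left, z up, the work surface at z = 0. Lengths are in mm, angles in rad, forces in N, time in s.
With the tool pointing down it reaches from about 350 to 975 mm from the base axis. Payload 4.9 kg.
Tool frame: the origin (TCP) lies at the very end of the fingers, on their centre line; the grasp point (between the pads) lies 19 mm behind it (tcp_to_grasp is the distance from the TCP to the grasp point, in mm); z points along the fingers, y is the line along which they close (so a half turn about z gives the same grasp; the last joint's range is limited). The gripper opens to 85 mm and grips with 20 to 120 N. Pads are 22 mm wide; open, the fingers measure 114 mm over their backs; the gripper's body (76 mm by 85 mm) begins 54 mm behind the grasp point. The pads swing forward as they close: fully open they stand 13 mm farther back than shut.
Start: joints at [0.988, 0.053, 1.613, -0, 1.476, -0.119], TCP at [279.581, 558.96, 231.304] pointing down, gripper open.
Joint ranges: [-3.01, 3.01], [-1.01, 2.22], [0.06, 2.58], [-1.02, 4.17], [0.09, 2.62], [-3.14, 3.14]. Speed limits (rad/s): [2.57, 2.57, 3.14, 3.14, 3.14, 3.14].

INTERFACE

Orientations are given as a 3x3 rotation matrix whose columns are the frame's x, y, z axes.
In Python, from plant import * gives the robot as it stands.
- The arm moves only by the shell command python3 -m crank 'ROWS' [OPENING] [FORCE]. ROWS is JSON, a list that holds one entry, the list of rows, each a list of 6 numbers: the shift along the tool's x, y, z scaled (see below), then the turn, a rotation vector about the tool's x, y, z scaled (see below). A call has 1 to 10 rows; each row shifts and turns the commanded pose from where the row before left it, along the tool's axes as they then stand; what a row does not reach is not made up. The controller multiplies each number of a shift by 0.03 m and each number of a turn by 90 degrees. A row lasts 1/12 s, in which the tool goes at most 41.7 mm and 7.16 degrees, less where a joint would pass 70% of its speed; a pose out of reach is approached as far as the arm can. A call with a number of a shift or a turn outside -1 to 1 is refused whole. A call with a gripper value outside its range is refused whole. OPENING is the opening, from 0 (shut) to 1 (fully open), set as the call begins (- or left out, the last holds). The fingers move at their own pace and stop on an object; FORCE is the grip in N (left out, the last holds). Time passes only in rows, so rows that do not move let the fingers close. It gives the time, the measured TCP pose, the force, the opening and the grip force at its end, in the units of the state.
- state(): the state, without advancing time (a new reading comes with each control period).
- grab_frame(name): name is "scene" or "side" or "wrist"; returns a dict with "image" (384x512x3 uint8, red, green, blue), "fx", "fy", "cx", "cy" (pixels), "R" (3x3) and "t" (3): a world point X has camera coordinates R X + t; the wrist camera has in their place "tool_from_camera" (4x4, takes a point from camera to tool coordinates, whose origin is the TCP and whose axes are the flange's). Camera axes: x right, y down, z forward; pixel columns grow to the right and rows downward; lengths in mm; the calibration is good to about 2 mm. A picture is of the moment at which its call begins: read the wrist's pose just before it. There is no depth.
- finish_job(): hands the job in; it is judged then, once.
The state is a dict: "time_s": time; "qpos": joint angles; "qd": joint speeds; "joint_torque": joint torques, N m; "tool_pos": TCP position; "orientation": TCP orientation; "contact_force": force on the tool from outside, world axes, zero at the start; "ft_torque": the same for the moment, N m; "width": finger opening in mm; "grip_force": force on a finger pad.
Only numpy, scipy, OpenCV 4.12 (cv2) and the standard library are available. Lean on these libraries where they do the work, as an engineer would, in place of code of your own. Each camera call takes 0.05 s, during which the arm holds its last target. There are 200 camera calls.

TASK

The painting on the table is made of two boards joined by a copper seam strip. Take the orange-handled burnisher from the tool rack, set its sprung tip on the yellow dot at one end of the seam and rub slowly along the strip (about 3 cm per second) to the white dot at the other end, keeping the tip lightly pressed on the seam without lifting it on the way. Then stand the burnisher back upright in its own hole of the rack and let go, leaving the other two tools where they are.

Things in the scene. Friction and masses are not known exactly. Their poses are not given: they have to be found in the camera images.
- burnisher_center (a point): Centre of the burnisher's upright orange handle, a square bar 24 x 24 x 80 mm; grip it here. z up, flat faces square to x and y. Below the handle: a black guard disc 46 mm across, 5 mm thick, underside 45 mm below this point, resting on the rack's top; then a 12 mm steel shank and the sprung tip, hanging free in the rack's hole. Axes as the rack's at the start. 50 to 120 g.
- burnisher_tip (a point): Lowest point of the burnisher's sprung steel ball tip (ball 12 mm across), 95 mm straight below burnisher_center when not pressed; it rides up with the plunger as it is pressed. Same axes as the handle.
- plunger (a joint): How far the burnisher's sprung tip is pushed in, m: 0 free, 0.015 fully in. A soft spring: about 0.4 N to start moving, 250 N/m, about 4 N fully in. It counts as pressed from 0.001; half-way in is a good working depth.
- panel: The painting, fixed flat on the table: a black board (-x) with an orange picture and a blue board (+x) with a sea picture, together 150 (x) x 200 (y) x 18 mm thick. Origin at the centre of the underside, z up. The seam, a flush copper strip 10 mm wide, lies on the top face at x = 0 along y: yellow start dot (18 mm across) at y = -80 mm, white finish dot at y = +80 mm.
- rack: Tool rack, a pale wooden block fixed to the table, 250 (x) x 70 (y) x 62 mm tall, origin at the centre of its underside. Three upright holes, 32 mm wide and 58 mm deep, at x = -80, 0 and +80 mm; a tool in each, in any order. Tools lift straight out and go back with about 10 mm of play either way. Neighbours stand along x, so the fingers best close along y.
- brush_center (a point): Centre of the handle of the blue-handled brush, a bystander in the rack, same handle and disc as the burnisher.
- scraper_center (a point): Centre of the handle of the green-handled scraper, a bystander in the rack, same handle and disc as the burnisher.
Mind the look-alikes: they are no part of the job. There is more than one size of the part that bears burnisher_center; the job needs the larger.

How it is judged:
By the outcome, as a careful person would: the job done as asked, in the order asked, and still so for the second after the job is handed in, with the robot touching nothing.
It also fails if it takes over 64 s, if anything falls off the work surface, if the arm or the gripper's body presses on something with over 40 N, if the wrist force passes 120 N, or if a joint passes its speed limit or range.

## Working session

There is one attempt and no reset: what is moved stays moved. The work goes in short steps, Python scripts to look and compute and a shell command to move; the robot and the scene stay as the last step left them, time stands still between calls to the robot, and variables do not carry over. Pictures are saved under pics/ and viewed, at most 14 in all, crops included, and the job is handed in when it is done.

```bash
mkdir -p pics; ls; cat > h.py <<'E'
from plant import *
import numpy as np, cv2
def grab(n):
    s=state(); f=grab_frame(n)
    if n=="wrist":
        T=np.array(f["tool_from_camera"]); Rt=np.array(s["orientation"]).reshape(3,3); p=np.array(s["tool_pos"])
        f["Rwc"]=Rt@T[:3,:3]; f["c"]=Rt@T[:3,3]+p
    else:
        R=np.array(f["R"]); f["Rwc"]=R.T; f["c"]=-R.T@np.array(f["t"])
    return f
def save(f,n): cv2.imwrite("pics/"+n,cv2.cvtColor(np.asarray(f["image"]),cv2.COLOR_RGB2BGR))
def ray(f,u,v,z):
    d=f["Rwc"]@np.array([(u-f["cx"])/f["fx"],(v-f["cy"])/f["fy"],1]); c=f["c"]
    return c+d*(z-c[2])/d[2]
E
python3 - <<'E'
from h import *
print(state())
ims=[]
for n in ["scene","side","wrist"]:
    f=grab(n); save(f,n+"0.png"); print(n,f["c"],f["Rwc"][:,2],f["fx"])
E
```

```text
pics
{'time_s': 0.0, 'qpos': array([ 9.88021859e-01,  5.33756428e-02,  1.61430289e+00, -1.64479127e-05,
        1.47599667e+00, -1.18959282e-01]), 'qd': array([ 0.00052346, -0.0007646 , -0.00034356,  0.00113309,  0.00160171,
        0.00128364]), 'joint_torque': array([-1.84864402e-04, -3.93715024e+01, -3.70163620e+01, -1.52499656e-04,
        7.28278115e-03, -5.42493879e-06]), 'tool_pos': array([279.23583432, 558.45271705, 230.04606174]), 'orientation': array([[-8.94352809e-01,  4.47360895e-01, -1.13244396e-03],
       [ 4.47362269e-01,  8.94351131e-01, -1.74781255e-03],
       [ 2.30899551e-04, -2.06977377e-03, -9.99997831e-01]]), 'contact_force': array([-0.77494286,  0.01142215,  1.27342304]), 'ft_torque': array([-0.02631304,  0.02024731,  0.03919241]), 'grip_force': 0.0, 'width': 85.59331247748533}
scene [1021.93793944   39.9613346   553.15273634] [-0.71294374 -0.19662824 -0.67308882] 350.13849817092864
side [ 205.29377104 -742.80456497  496.97548568] [ 0.3902069   0.78459464 -0.48181928] 416.21024318946627
wrist [217.02581581 588.99897352 372.25792197] [ 0.24436018 -0.1258274  -0.96148612] 266.4518604292459
```

View pics/scene0.png

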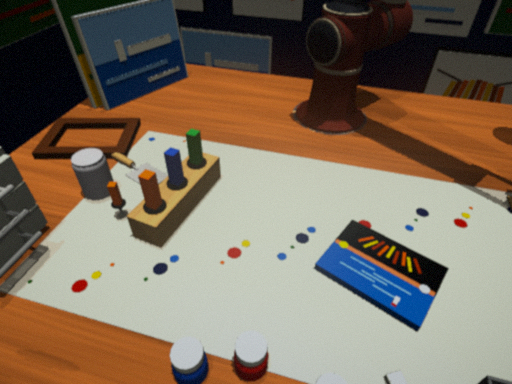

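View pics/side0.png

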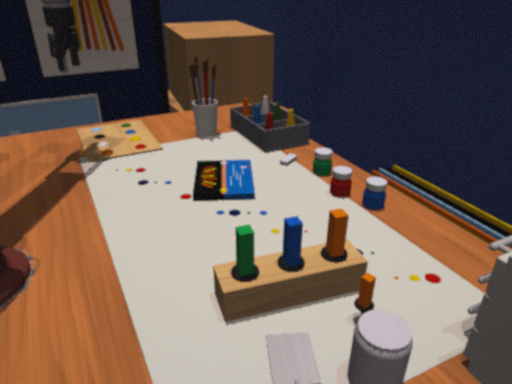

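Candidates for the burnisher: the large orange handle in the rack (scene 150,190; side 337,232), and a small orange look-alike on the table (scene 114,195; side 366,292). The large one in the rack fits the description. The panel's yellow dot is at scene (343,244) and the white dot at (425,289).

```bash
cat > m.py <<'E'
from h import *
f={n:grab(n) for n in ["scene","side"]}
boxes={"scene":{"orange":(135,165,172,212),"blue":(160,140,190,190),"green":(182,125,208,170)},
"side":{"orange":(322,203,352,262),"blue":(278,210,306,270),"green":(230,220,260,280)}}
H={"orange":(3,18),"blue":(105,130),"green":(45,85)}
for c in H:
  for n in f:
    im=np.asarray(f[n]["image"]); hsv=cv2.cvtColor(im,cv2.COLOR_RGB2HSV)
    x0,y0,x1,y1=boxes[n][c]
    m=cv2.inRange(hsv,(H[c][0],150,40),(H[c][1],255,255)); k=np.zeros_like(m); k[y0:y1,x0:x1]=m[y0:y1,x0:x1]
    l,lab,st,ce=cv2.connectedComponentsWithStats(k); i=1+np.argmax(st[1:,4])
    u,v=ce[i]; print(c,n,st[i],ce[i].round(1),ray(f[n],u,v,107).round(1))
im=np.asarray(f["scene"]["image"]); hsv=cv2.cvtColor(im,cv2.COLOR_RGB2HSV)
for nm,lo,hi,b in [("yel",(20,120,120),(35,255,255),(330,232,356,256)),("wht",(0,0,150),(180,90,255),(416,280,432,298))]:
    x0,y0,x1,y1=b; m=cv2.inRange(hsv,lo,hi); k=np.zeros_like(m); k[y0:y1,x0:x1]=m[y0:y1,x0:x1]
    l,lab,st,ce=cv2.connectedComponentsWithStats(k); i=1+np.argmax(st[1:,4]); print(nm,st[i],ce[i],ray(f["scene"],*ce[i],18).round(1))
a=np.asarray(f["scene"]["image"])[100:260,70:240]; b=np.asarray(f["scene"]["image"])[210:330,300:460]
o=np.hstack([cv2.resize(a,(425,400)),cv2.resize(b,(370,400))])
cv2.imwrite("pics/crop1.png",o[:,:,::-1])
E
python3 m.py
```

```text
orange scene [139 170  23  40 583] [150.4 189.2] [ 587.4 -287.7  107. ]
orange side [325 209  22  49 767] [336.3 232.9] [ 588.5 -287.8  107. ]
blue scene [165 148  13   8  68] [171.1 151.9] [ 462.7 -304.7  107. ]
blue side [283 217  18  50 694] [292.  241.2] [ 509.8 -275.6  107. ]
green scene [187 129  12   8  60] [192.6 132.2] [ 375.4 -291.6  107. ]
green side [237 226  17  49 645] [244.6 249.9] [ 430.9 -262.8  107. ]
yel [339 241  10   7  53] [343.32075472 243.96226415] [540.2  91.3  18. ]
wht [419 285  11   9  72] [423.875      288.84722222] [603.9 238.   18. ]
```

View pics/crop1.png

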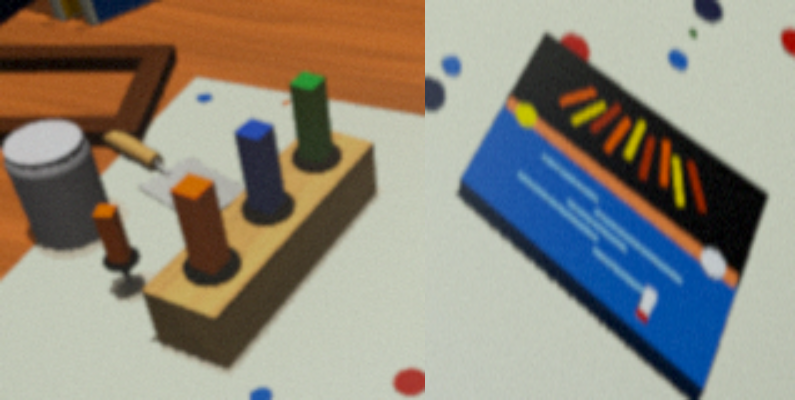

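The crop confirms it: the large orange handle stands in the rack, and the small one is on the table. Dot spacing comes out at 160 mm and tool spacing at 80 mm, both as specified. Burnisher is at (588,-288), rack yaw is about -9.1°, and the seam runs from (540,91) to (604,238).

```bash
python3 -m crank '[[[0,0,-0.3,0,0,-0.065],[0,0,-0.3,0,0,-0.065],[0,0,-0.2,0,0,-0.065],[-0.5,-0.88,0,0,0,0],[-0.5,-0.88,0,0,0,0],[-0.5,-0.88,0,0,0,0],[-0.5,-0.88,0,0,0,0],[-0.5,-0.88,0,0,0,0],[-0.5,-0.88,0,0,0,0],[-0.5,-0.88,0,0,0,0]]]' 1
python3 -m crank '[[[-0.5,-0.88,0,0,0,0],[-0.5,-0.88,0,0,0,0],[-0.5,-0.88,0,0,0,0],[-0.5,-0.88,0,0,0,0],[-0.5,-0.88,0,0,0,0],[-0.5,-0.88,0,0,0,0],[-0.5,-0.88,0,0,0,0],[-0.5,-0.88,0,0,0,0],[-0.5,-0.88,0,0,0,0],[-0.5,-0.88,0,0,0,0]]]'
python3 -m crank '[[[-0.5,-0.88,0,0,0,0],[-0.5,-0.88,0,0,0,0],[-0.5,-0.88,0,0,0,0],[-0.5,-0.88,0,0,0,0],[-0.5,-0.88,0,0,0,0],[-0.5,-0.88,0,0,0,0],[-0.5,-0.88,0,0,0,0],[-0.5,-0.88,0,0,0,0],[0,0,0,0,0,0],[0,0,0,0,0,0]]]'
cat >> h.py <<'E'
def to(P):
    s=state(); R=np.array(s["orientation"]).reshape(3,3)
    d=R.T@(np.array(P)-s["tool_pos"]); print("t",round(s["time_s"],2),"pos",s["tool_pos"].round(1),"units to go",(d/30).round(3),"yaw_y",np.degrees(np.arctan2(R[1,1],R[0,1])).round(1),"tilt",R[:,2].round(4),"F",s["contact_force"].round(1),"w",round(s["width"],1),round(s["grip_force"],1))
E
cat > w.py <<'E'
from h import *
import sys
to([588,-288,250]); f=grab("wrist"); save(f,sys.argv[1])
E
python3 w.py w1.png
```

```text
time_s: 1.08
tool_pos: [354.4, 358.6, 255.2]
orientation: [[-0.988, 0.157, 0.0], [0.157, 0.988, -0.0], [-0.0, -0.0, -1.0]]
contact_force: [-0.1, 0.2, 0.0]
width: 85.4
grip_force: 0.0
time_s: 1.92
tool_pos: [461.2, 74.2, 255.4]
orientation: [[-0.988, 0.157, 0.0], [0.157, 0.988, 0.0], [-0.0, 0.0, -1.0]]
contact_force: [-0.2, 0.8, 1.1]
width: 85.4
grip_force: 0.0
time_s: 2.75
tool_pos: [546.4, -152.8, 254.8]
orientation: [[-0.987, 0.159, -0.001], [0.159, 0.987, 0.001], [0.001, 0.001, -1.0]]
contact_force: [-1.0, 0.5, 1.0]
width: 85.6
grip_force: 0.0
t 2.75 pos [ 546.4 -152.8  254.8] units to go [-2.086 -4.229  0.157] yaw_y 80.8 tilt [-1.e-03  7.e-04 -1.e+00] F [-1.   0.5  1. ] w 85.6 0.0
```

View pics/w1.png

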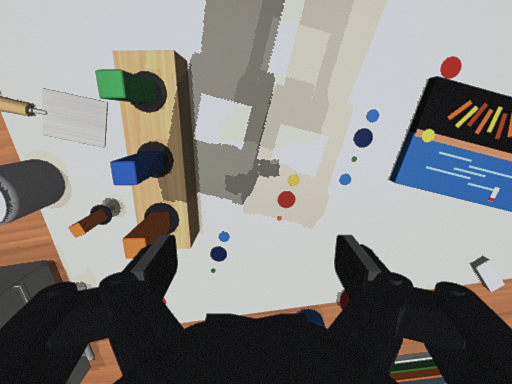

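The wrist view shows the rack at left with the burnisher at (150,235), still about 140 mm away along the tool's -y. The yellow dot is at (428,135).

```bash
python3 -m crank '[[[-0.42,-0.85,0,0,0,0],[-0.42,-0.85,0,0,0,0],[-0.42,-0.85,0,0,0,0],[-0.42,-0.85,0,0,0,0],[-0.42,-0.83,0,0,0,0],[0,0,0,0,0,0],[0,0,0,0,0,0],[0,0,0,0,0,0]]]'
python3 w.py w2.png
```

```text
time_s: 3.47
tool_pos: [588.6, -285.4, 255.3]
orientation: [[-0.988, 0.156, -0.0], [0.156, 0.988, 0.001], [0.0, 0.001, -1.0]]
contact_force: [-0.5, 0.3, -0.3]
width: 85.3
grip_force: 0.0
t 3.47 pos [ 588.6 -285.4  255.3] units to go [ 0.007 -0.09   0.175] yaw_y 81.0 tilt [-3.e-04  8.e-04 -1.e+00] F [-0.5  0.3 -0.3] w 85.3 0.0
```

View pics/w2.png

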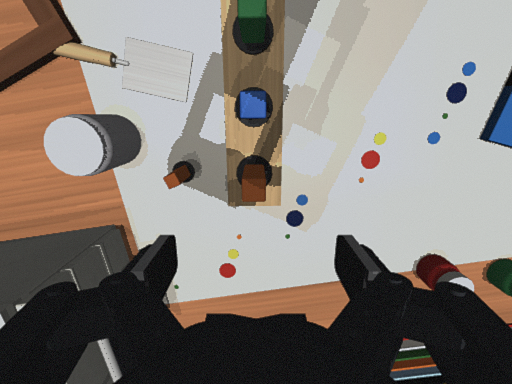

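The burnisher (handle top about 254,188; disc about 254,171) sits midway between the fingers (x≈256). I'll check it by ray, then descend.

```bash
python3 - <<'E'
from h import *
f=grab("wrist"); hsv=cv2.cvtColor(np.asarray(f["image"]),cv2.COLOR_RGB2HSV)
m=cv2.inRange(hsv,(3,150,40),(18,255,255)); k=np.zeros_like(m); k[155:206,236:272]=m[155:206,236:272]
ys,xs=np.nonzero(k); print(xs.min(),xs.max(),ys.min(),ys.max(),xs.mean(),ys.mean())
for v in [(254,171,67),(254,201,147),(xs.mean(),ys.mean(),107)]: print(ray(f,*v).round(1))
to([588,-288,87])
E
```

```text
241 265 164 201 253.11814859926918 183.20219244823386
[ 585.9 -288.1   67. ]
[ 599.7 -289.7  147. ]
[ 591.5 -289.7  107. ]
t 3.57 pos [ 588.7 -285.2  255.6] units to go [ 0.008 -0.097  5.618] yaw_y 81.1 tilt [ 1.e-04  3.e-04 -1.e+00] F [-0.2  0.3 -0.1] w 85.5 0.0
```

```bash
python3 -m crank '[[[0,-0.05,0.8,0,0,0],[0,-0.05,0.8,0,0,0],[0,0,0.8,0,0,0],[0,0,0.8,0,0,0],[0,0,0.8,0,0,0],[0,0,0.8,0,0,0],[0,0,0.5,0,0,0],[0,0,0.3,0,0,0],[0,0,0,0,0,0],[0,0,0,0,0,0]]]' 1
python3 -m crank '[[[0,0,0,0,0,0],[0,0,0,0,0,0],[0,0,0,0,0,0],[0,0,0,0,0,0],[0,0,0,0,0,0],[0,0,0,0,0,0],[0,0,0,0,0,0],[0,0,0,0,0,0],[0,0,0,0,0,0],[0,0,0,0,0,0]]]' 0 60
python3 -c "
from h import *
to([588,-288,87])"
```

```text
time_s: 4.4
tool_pos: [588.6, -289.7, 88.0]
orientation: [[-0.988, 0.156, 0.001], [0.156, 0.988, -0.0], [-0.001, -0.0, -1.0]]
contact_force: [-0.1, -0.6, 0.3]
width: 85.5
grip_force: 0.0
time_s: 5.23
tool_pos: [588.7, -290.1, 88.1]
orientation: [[-0.988, 0.157, 0.001], [0.157, 0.988, -0.001], [-0.001, -0.001, -1.0]]
contact_force: [-0.1, -0.4, 4.9]
width: 23.3
grip_force: 59.4
t 5.23 pos [ 588.7 -290.1   88.1] units to go [0.035 0.067 0.036] yaw_y 81.0 tilt [ 1.1e-03 -7.0e-04 -1.0e+00] F [-0.1 -0.4  4.9] w 23.3 59.4
```

```bash
python3 -m crank '[[[0,0,-0.2,0,0,0],[0,0,-0.4,0,0,0],[0,0,-0.5,0,0,0],[0,0,-0.5,0,0,0],[0,0,-0.5,0,0,0],[0,0,-0.5,0,0,0],[0,0,-0.4,0,0,0],[0,0,-0.2,0,0,0],[0,0,0,0,0,0]]]'
python3 -m crank '[[[0.1,0.3,0,0,0,0],[0.26,0.7,0,0,0,0],[0.26,0.88,0,0,0,0],[0.26,0.88,0,0,0,0],[0.26,0.88,0,0,0,0],[0.26,0.88,0,0,0,0],[0.26,0.88,0,0,0,0],[0.26,0.88,0,0,0,0],[0.26,0.88,0,0,0,0],[0.26,0.88,0,0,0,0]]]'
python3 -m crank '[[[0.26,0.88,0,0,0,0],[0.26,0.88,0,0,0,0],[0.26,0.88,0,0,0,0],[0.26,0.88,0,0,0,0],[0.1,0.7,0,0,0,0],[0.04,0.1,0,0,0,0],[0,0,0,0,0,0],[0,0,0,0,0,0],[0,0,0,0,0,0]]]'
python3 - <<'E'
from h import *
to([540.2,91.3,180])
o=[]
for n in ["scene","side","wrist"]:
    f=grab(n); save(f,n+"3.png")
    c=dict(scene=(300,130,430,310),side=(150,60,290,230),wrist=(150,130,400,384))[n]
    o.append(cv2.resize(np.asarray(f["image"])[c[1]:c[3],c[0]:c[2]],(260,int(260*(c[3]-c[1])/(c[2]-c[0])))))
H=max(a.shape[0] for a in o)
o=np.hstack([cv2.copyMakeBorder(a,0,H-a.shape[0],0,0,0) for a in o]); cv2.imwrite("pics/c3.png",o[:,:,::-1])
E
```

```text
time_s: 5.98
tool_pos: [589.3, -290.5, 186.3]
orientation: [[-0.988, 0.157, 0.004], [0.157, 0.988, -0.002], [-0.004, -0.002, -1.0]]
contact_force: [0.2, 0.0, -1.3]
width: 23.6
grip_force: 59.1
time_s: 6.82
tool_pos: [552.2, -38.1, 181.6]
orientation: [[-0.988, 0.157, -0.003], [0.157, 0.988, 0.001], [0.003, 0.0, -1.0]]
contact_force: [0.8, 0.4, -0.4]
width: 23.3
grip_force: 59.0
time_s: 7.57
tool_pos: [538.8, 92.6, 182.7]
orientation: [[-0.987, 0.158, -0.001], [0.158, 0.987, -0.0], [0.001, -0.001, -1.0]]
contact_force: [0.1, -0.2, -0.7]
width: 23.4
grip_force: 59.1
t 7.57 pos [538.8  92.6 182.7] units to go [-0.052 -0.035  0.089] yaw_y 80.9 tilt [-1.1e-03 -4.0e-04 -1.0e+00] F [ 0.1 -0.2 -0.7] w 23.4 59.1
```

View pics/c3.png

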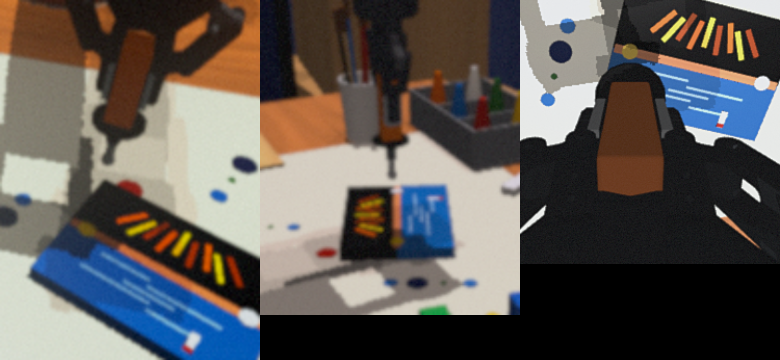

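Tip is near scene (354,210) and side (222,154). In the wrist view the yellow dot is at about (255,179) and the white dot at (383,210). I'll refine these by ray.

```bash
python3 - <<'E'
from h import *
from scipy.optimize import least_squares
F={n:grab(n) for n in ["scene","side","wrist"]}
# tip: dark blob ; print bottom ball
for n,b in dict(scene=(338,188,372,218),side=(208,130,236,162)).items():
    g=cv2.cvtColor(np.asarray(F[n]["image"]),cv2.COLOR_RGB2GRAY)[b[1]:b[3],b[0]:b[2]]
    for y,r in enumerate(g):
        x=np.nonzero(r<95)[0]; print(n,b[1]+y,(x.min()+b[0],x.max()+b[0],len(x)) if len(x) else None, end="; ")
    print()
hsv=cv2.cvtColor(np.asarray(F["wrist"]["image"]),cv2.COLOR_RGB2HSV)
for nm,lo,hi,b in [("yel",(20,100,50),(35,255,255),(240,165,270,195)),("wht",(0,0,150),(180,70,255),(370,198,396,222))]:
    k=np.zeros(hsv.shape[:2],np.uint8); k[b[1]:b[3],b[0]:b[2]]=cv2.inRange(hsv,lo,hi)[b[1]:b[3],b[0]:b[2]]
    l,lab,st,ce=cv2.connectedComponentsWithStats(k); i=1+np.argmax(st[1:,4]); print(nm,st[i],ce[i],ray(F["wrist"],*ce[i],18).round(1))
for n,u,v in [("scene",354,210),("side",221.6,154.2)]: print(n,ray(F[n],u,v,112.6).round(1))
E
```

```text
scene 188 (np.int64(346), np.int64(371), 26); scene 189 (np.int64(346), np.int64(371), 26); scene 190 (np.int64(346), np.int64(371), 26); scene 191 (np.int64(346), np.int64(371), 26); scene 192 (np.int64(347), np.int64(371), 25); scene 193 (np.int64(348), np.int64(371), 24); scene 194 (np.int64(348), np.int64(371), 24); scene 195 (np.int64(349), np.int64(371), 23); scene 196 (np.int64(351), np.int64(370), 20); scene 197 (np.int64(353), np.int64(369), 17); scene 198 (np.int64(353), np.int64(367), 15); scene 199 (np.int64(340), np.int64(363), 15); scene 200 (np.int64(340), np.int64(359), 11); scene 201 (np.int64(340), np.int64(358), 10); scene 202 (np.int64(340), np.int64(357), 9); scene 203 (np.int64(340), np.int64(356), 8); scene 204 (np.int64(340), np.int64(356), 9); scene 205 (np.int64(340), np.int64(356), 10); scene 206 (np.int64(340), np.int64(356), 10); scene 207 (np.int64(340), np.int64(355), 10); scene 208 (np.int64(340), np.int64(356), 10); scene 209 (np.int64(340), np.int64(355), 10); scene 210 (np.int64(339), np.int64(355), 11); scene 211 (np.int64(339), np.int64(355), 11);
[... 1015 characters left out ...]
t64(221), 2); side 147 (np.int64(220), np.int64(221), 2); side 148 (np.int64(220), np.int64(221), 2); side 149 (np.int64(220), np.int64(221), 2); side 150 (np.int64(220), np.int64(221), 2); side 151 (np.int64(220), np.int64(221), 2); side 152 (np.int64(220), np.int64(221), 2); side 153 (np.int64(220), np.int64(221), 2); side 154 (np.int64(220), np.int64(221), 2); side 155 None; side 156 None; side 157 None; side 158 None; side 159 None; side 160 None; side 161 (np.int64(208), np.int64(219), 12); 
yel [248 171  15  16 181] [254.87292818 178.6519337 ] [541.2  90.1  18. ]
wht [375 203  15  14 170] [381.98235294 209.62941176] [604.  237.4  18. ]
scene [539.8  93.3 112.6]
side [540.2  91.  112.6]
```

```bash
python3 -m crank '[[[-0.035,-0.05,0.4,0,0,0],[0,0,0.5,0,0,0],[0,0,0.5,0,0,0],[0,0,0.5,0,0,0],[0,0,0.4,0,0,0],[0,0,0.3,0,0,0],[0,0,0.15,0,0,0],[0,0,0,0,0,0],[0,0,0,0,0,0],[0,0,0,0,0,0]]]'
python3 - <<'E'
from h import *
to([539.6,91,86.6])
o=[]
for n in ["scene","side"]:
    f=grab(n); c=dict(scene=(310,200,390,280),side=(190,150,260,220))[n]
    o.append(cv2.resize(np.asarray(f["image"])[c[1]:c[3],c[0]:c[2]],(400,400)))
cv2.imwrite("pics/c4.png",np.hstack(o)[:,:,::-1])
E
```

```text
time_s: 8.7
tool_pos: [540.7, 91.8, 101.8]
orientation: [[-0.988, 0.157, 0.002], [0.157, 0.988, 0.0], [-0.002, 0.0, -1.0]]
contact_force: [0.5, 0.5, -1.8]
width: 23.4
grip_force: 59.1
t 8.7 pos [540.7  91.8 101.8] units to go [ 0.034 -0.031  0.506] yaw_y 81.0 tilt [ 0.0017  0.     -1.    ] F [ 0.5  0.5 -1.8] w 23.4 59.1
```

View pics/c4.png

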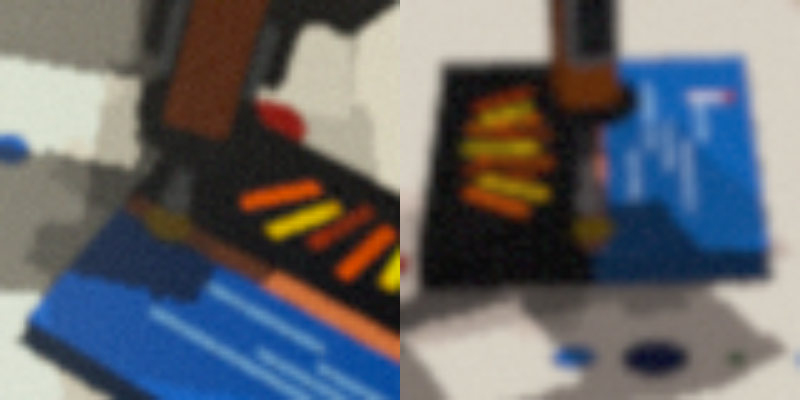

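Scene view: tip at crop (172,205), just above the yellow dot (168,225), in line with the handle's direction. Side view agrees (590,215 against 590,232). I'll press down by half the plunger stroke.

```bash
python3 -m crank '[[[0.02,-0.02,0.1,0,0,0],[0,0,0.1,0,0,0],[0,0,0.1,0,0,0],[0,0,0.1,0,0,0],[0,0,0.1,0,0,0],[0,0,0,0,0,0],[0,0,0,0,0,0],[0,0,0,0,0,0],[0,0,0,0,0,0]]]'
python3 - <<'E'
from h import *
to([539.6,91,86.6]);to([602.9,238,86.6])
o=[]
for n in ["scene","side"]:
    f=grab(n); c=dict(scene=(310,200,390,280),side=(190,150,260,220))[n]
    o.append(cv2.resize(np.asarray(f["image"])[c[1]:c[3],c[0]:c[2]],(400,400)))
cv2.imwrite("pics/c5.png",np.hstack(o)[:,:,::-1])
to([539.6,91,86.6])
E
```

```text
time_s: 9.55
tool_pos: [539.5, 91.2, 86.2]
orientation: [[-0.988, 0.157, 0.001], [0.157, 0.988, -0.0], [-0.001, 0.0, -1.0]]
contact_force: [0.3, -0.5, 1.8]
width: 23.0
grip_force: 59.2
t 9.55 pos [539.5  91.2  86.2] units to go [-0.003 -0.007 -0.015] yaw_y 81.0 tilt [ 6.e-04 -0.e+00 -1.e+00] F [ 0.3 -0.5  1.8] w 23.0 59.2
t 9.55 pos [539.5  91.2  86.2] units to go [-1.319  5.163 -0.014] yaw_y 81.0 tilt [ 6.e-04 -0.e+00 -1.e+00] F [ 0.3 -0.5  1.8] w 23.0 59.2
t 9.65 pos [539.5  91.2  86.1] units to go [-0.005 -0.007 -0.017] yaw_y 81.0 tilt [ 5.e-04 -0.e+00 -1.e+00] F [ 0.1 -0.1  1.5] w 23.2 59.2
```

View pics/c5.png

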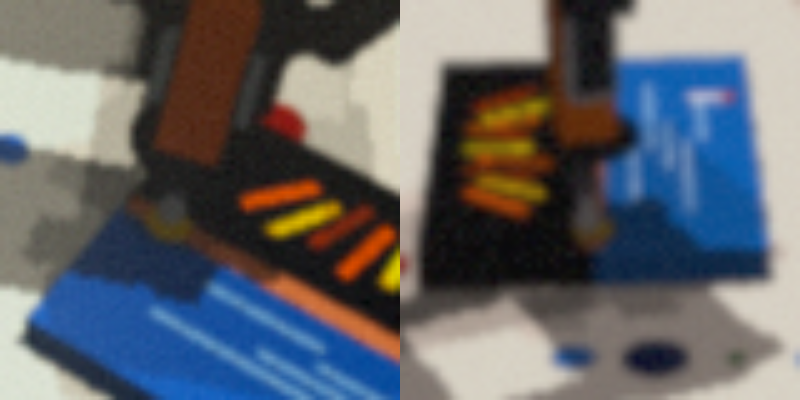

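The tip sits on the yellow dot in both views and the force matches about 8 mm of plunger travel. Now the slow rub, 2.5 mm per row.

```bash
python3 -m crank '[[[-0.021,0.081,0,0,0,0],[-0.021,0.081,0,0,0,0],[-0.021,0.081,0,0,0,0],[-0.021,0.081,0,0,0,0],[-0.021,0.081,0,0,0,0],[-0.021,0.081,0,0,0,0],[-0.021,0.081,0,0,0,0],[-0.021,0.081,0,0,0,0],[-0.021,0.081,0,0,0,0],[-0.021,0.081,0,0,0,0]]]' >/dev/null
python3 -m crank '[[[-0.021,0.081,0,0,0,0],[-0.021,0.081,0,0,0,0],[-0.021,0.081,0,0,0,0],[-0.021,0.081,0,0,0,0],[-0.021,0.081,0,0,0,0],[-0.021,0.081,0,0,0,0],[-0.021,0.081,0,0,0,0],[-0.021,0.081,0,0,0,0],[-0.021,0.081,0,0,0,0],[-0.021,0.081,0,0,0,0]]]' >/dev/null
python3 -c "
from h import *
to([602.9,238,86.6])"
```

```text
t 11.32 pos [559.4 137.5  85.8] units to go [-0.905  3.535 -0.027] yaw_y 81.0 tilt [-0.  0. -1.] F [-1.4 -1.2  1.8] w 23.3 59.3
```

```bash
python3 -m crank '[[[-0.021,0.081,0,0,0,0],[-0.021,0.081,0,0,0,0],[-0.021,0.081,0,0,0,0],[-0.021,0.081,0,0,0,0],[-0.021,0.081,0,0,0,0],[-0.021,0.081,0,0,0,0],[-0.021,0.081,0,0,0,0],[-0.021,0.081,0,0,0,0],[-0.021,0.081,0,0,0,0],[-0.021,0.081,0,0,0,0]]]' >/dev/null
python3 -m crank '[[[-0.021,0.081,0,0,0,0],[-0.021,0.081,0,0,0,0],[-0.021,0.081,0,0,0,0],[-0.021,0.081,0,0,0,0],[-0.021,0.081,0,0,0,0],[-0.021,0.081,0,0,0,0],[-0.021,0.081,0,0,0,0],[-0.021,0.081,0,0,0,0],[-0.021,0.081,0,0,0,0],[-0.021,0.081,0,0,0,0]]]' >/dev/null
python3 - <<'E'
from h import *
to([602.9,238,86.6])
o=[]
for n in ["scene","side"]:
    f=grab(n); c=dict(scene=(350,210,450,310),side=(190,140,260,210))[n]
    o.append(cv2.resize(np.asarray(f["image"])[c[1]:c[3],c[0]:c[2]],(400,400)))
cv2.imwrite("pics/c6.png",np.hstack(o)[:,:,::-1])
E
```

```text
t 12.98 pos [579.5 183.5  85.8] units to go [-0.486  1.916 -0.028] yaw_y 81.0 tilt [-1.e-04  0.e+00 -1.e+00] F [-0.6 -1.   1.6] w 23.5 59.3
```

View pics/c6.png

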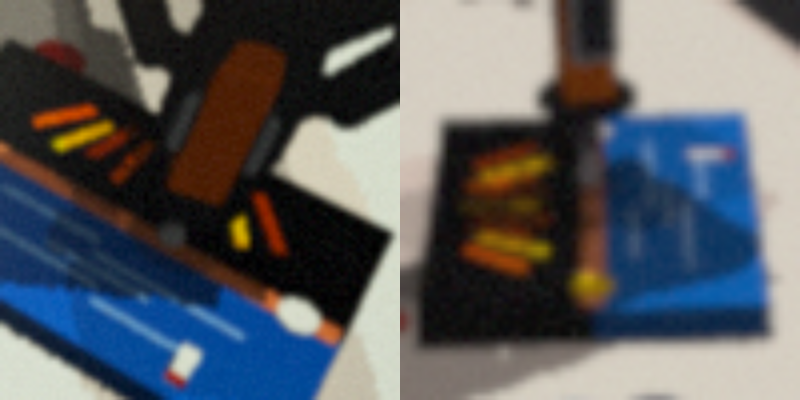

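The ball is at scene crop (173,235). Its contact point, about 9 px lower, falls on the seam centre, and the side view at (592,170) agrees. On to the white dot.

```bash
python3 -m crank '[[[-0.021,0.081,0,0,0,0],[-0.021,0.081,0,0,0,0],[-0.021,0.081,0,0,0,0],[-0.021,0.081,0,0,0,0],[-0.021,0.081,0,0,0,0],[-0.021,0.081,0,0,0,0],[-0.021,0.081,0,0,0,0],[-0.021,0.081,0,0,0,0],[-0.021,0.081,0,0,0,0],[-0.021,0.081,0,0,0,0]]]' >/dev/null
python3 -m crank '[[[-0.021,0.081,0,0,0,0],[-0.021,0.081,0,0,0,0],[-0.021,0.081,0,0,0,0],[-0.021,0.081,0,0,0,0],[-0.021,0.081,0,0,0,0],[-0.021,0.081,0,0,0,0],[-0.021,0.081,0,0,0,0],[-0.021,0.081,0,0,0,0],[-0.021,0.081,0,0,0,0],[-0.021,0.081,0,0,0,0]]]' >/dev/null
python3 -m crank '[[[-0.021,0.081,0,0,0,0],[-0.021,0.081,0,0,0,0],[-0.021,0.081,0,0,0,0],[-0.014,0.054,0,0,0,0],[0,0,0,0,0,0],[0,0,0,0,0,0],[0,0,0,0,0,0],[0,0,0,0,0,0]]]' >/dev/null
python3 - <<'E'
from h import *
to([602.9,238,86.6])
o=[]
for n in ["scene","side"]:
    f=grab(n); c=dict(scene=(370,230,470,330),side=(190,130,260,200))[n]
    o.append(cv2.resize(np.asarray(f["image"])[c[1]:c[3],c[0]:c[2]],(400,400)))
cv2.imwrite("pics/c7.png",np.hstack(o)[:,:,::-1])
E
```

```text
t 15.42 pos [603.4 238.2  86.1] units to go [ 0.016 -0.01  -0.018] yaw_y 81.0 tilt [ 8.0e-04  1.2e-03 -1.0e+00] F [0.4 0.8 1.6] w 23.2 59.3
```

View pics/c7.png

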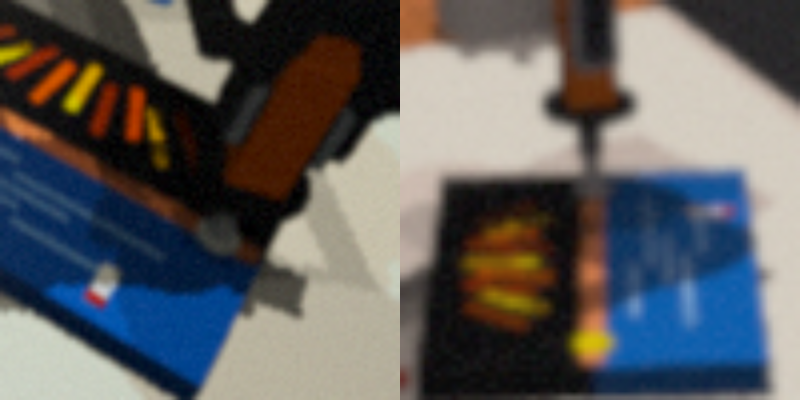

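The tip is on the white dot: grey ball at scene crop (220,232), dot expected at (216,236). I'll lift and return to above the rack hole.

```bash
python3 -m crank '[[[0,0,-0.3,0,0,0],[0,0,-0.5,0,0,0],[0,0,-0.5,0,0,0],[0,0,-0.5,0,0,0],[0,0,-0.5,0,0,0],[0,0,-0.5,0,0,0],[0,0,-0.4,0,0,0],[0,0,-0.15,0,0,0],[-0.05,-0.3,0,0,0,0],[-0.1,-0.6,0,0,0,0]]]'>/dev/null
python3 -m crank '[[[-0.113,-0.87,0,0,0,0],[-0.113,-0.87,0,0,0,0],[-0.113,-0.87,0,0,0,0],[-0.113,-0.87,0,0,0,0],[-0.113,-0.87,0,0,0,0],[-0.113,-0.87,0,0,0,0],[-0.113,-0.87,0,0,0,0],[-0.113,-0.87,0,0,0,0],[-0.113,-0.87,0,0,0,0],[-0.113,-0.87,0,0,0,0]]]'>/dev/null
python3 -m crank '[[[-0.113,-0.87,0,0,0,0],[-0.113,-0.87,0,0,0,0],[-0.113,-0.87,0,0,0,0],[-0.113,-0.87,0,0,0,0],[-0.113,-0.87,0,0,0,0],[-0.113,-0.87,0,0,0,0],[-0.113,-0.87,0,0,0,0],[-0.113,-0.6,0,0,0,0],[0,0,0,0,0,0],[0,0,0,0,0,0]]]'>/dev/null
python3 -m crank '[[[0,0,0,0,0,0],[0,0,0,0,0,0],[0,0,0,0,0,0]]]'>/dev/null
python3 -c "
from h import *
to([588.7,-290.1,88.1])"
```

```text
t 18.27 pos [ 591.3 -254.1  186.2] units to go [-0.102 -1.2    3.268] yaw_y 81.1 tilt [-3.e-04  4.e-04 -1.e+00] F [ 0.2 -0.4 -1.3] w 23.5 59.1
```

```bash
python3 -m crank '[[[-0.05,-0.6,0,0,0,0],[-0.05,-0.5,0,0,0,0],[0,-0.1,0,0,0,0],[0,0,0,0,0,0],[0,0,0,0,0,0],[0,0,0,0,0,0],[0,0,0,0,0,0]]]'>/dev/null
python3 - <<'E'
from h import *
to([588.7,-290.1,88.1])
f=grab("side"); g=grab("scene")
o=[cv2.resize(np.asarray(f["image"])[140:320,200:400],(400,360)),cv2.resize(np.asarray(g["image"])[90:250,80:260],(400,360))]
cv2.imwrite("pics/c8.png",np.hstack(o)[:,:,::-1])
E
```

```text
t 18.85 pos [ 588.6 -290.6  186.3] units to go [-1.000e-03  1.700e-02  3.272e+00] yaw_y 81.0 tilt [-1.e-04  3.e-04 -1.e+00] F [ 0.4  0.3 -0.7] w 23.4 59.2
```

View pics/c8.png

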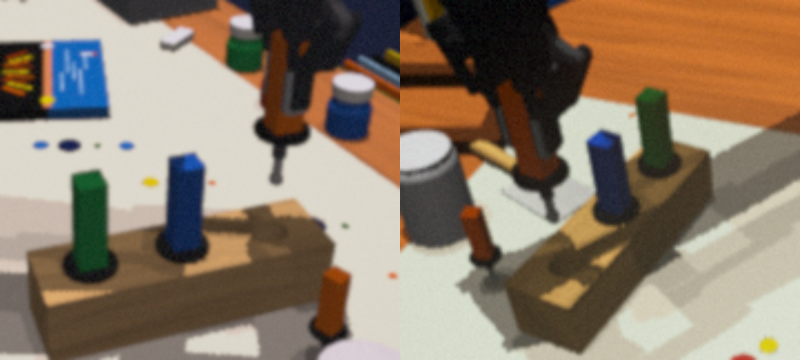

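The tip is over the empty hole in the side view (tip 277,178; hole about 270,228). The scene view agrees. Lowering now.

```bash
python3 -m crank '[[[0,0,0.3,0,0,0],[0,0,0.4,0,0,0],[0,0,0.4,0,0,0],[0,0,0.4,0,0,0],[0,0,0.4,0,0,0],[0,0,0.4,0,0,0],[0,0,0.4,0,0,0],[0,0,0.3,0,0,0],[0,0,0.15,0,0,0],[0,0,0,0,0,0]]]'
python3 -m crank '[[[0,0,0.03,0,0,0],[0,0,0.03,0,0,0],[0,0,0.02,0,0,0],[0,0,0,0,0,0],[0,0,0,0,0,0],[0,0,0,0,0,0]]]'
python3 -c "
from h import *
to([588.7,-290.1,88.1])"
```

```text
time_s: 19.78
tool_pos: [587.7, -290.8, 89.9]
orientation: [[-0.988, 0.157, -0.002], [0.157, 0.988, 0.001], [0.003, 0.001, -1.0]]
contact_force: [0.2, 0.6, -0.9]
width: 23.2
grip_force: 59.2
time_s: 20.28
tool_pos: [588.7, -291.3, 89.8]
orientation: [[-0.988, 0.157, 0.001], [0.157, 0.988, -0.0], [-0.001, -0.0, -1.0]]
contact_force: [-0.1, -0.7, -1.5]
width: 23.2
grip_force: 59.2
t 20.28 pos [ 588.7 -291.3   89.8] units to go [0.008 0.04  0.058] yaw_y 81.0 tilt [ 6.e-04 -4.e-04 -1.e+00] F [-0.1 -0.7 -1.5] w 23.2 59.2
```

Still about 1.7 mm above seating, with no contact yet. I'll lower gently, then release.

```bash
python3 -m crank '[[[0,0.02,0.03,0,0,0],[0,0.01,0.03,0,0,0],[0,0,0,0,0,0],[0,0,0,0,0,0],[0,0,0,0,0,0],[0,0,0,0,0,0]]]'
python3 -m crank '[[[0,0,0,0,0,0],[0,0,0,0,0,0],[0,0,0,0,0,0],[0,0,0,0,0,0],[0,0,0,0,0,0],[0,0,0,0,0,0],[0,0,0,0,0,0],[0,0,0,0,0,0],[0,0,0,0,0,0],[0,0,0,0,0,0]]]' 1
python3 -m crank '[[[0,0,-0.1,0,0,0],[0,0,-0.3,0,0,0],[0,0,-0.7,0,0,0],[0,0,-0.9,0,0,0],[0,0,-0.9,0,0,0],[0,0,-0.9,0,0,0],[0,0,-0.9,0,0,0],[0,0,-0.4,0,0,0],[0,0,0,0,0,0],[0,0,0,0,0,0]]]'
python3 - <<'E'
from h import *
f=grab("side"); g=grab("scene")
o=[cv2.resize(np.asarray(f["image"])[140:320,200:400],(400,360)),cv2.resize(np.asarray(g["image"])[90:250,80:260],(400,360))]
cv2.imwrite("pics/c9.png",np.hstack(o)[:,:,::-1])
E
sed -i '/^o=/,$d;/^a=/,$d' m.py; python3 m.py
```

```text
time_s: 20.78
tool_pos: [589.0, -290.5, 88.1]
orientation: [[-0.988, 0.157, 0.001], [0.157, 0.988, -0.0], [-0.001, -0.0, -1.0]]
contact_force: [-1.4, 0.2, 2.5]
width: 22.9
grip_force: 59.4
time_s: 21.62
tool_pos: [588.7, -290.3, 87.6]
orientation: [[-0.988, 0.157, -0.0], [0.157, 0.988, -0.0], [0.0, -0.0, -1.0]]
contact_force: [0.1, -0.6, 0.2]
width: 85.5
grip_force: 0.0
time_s: 22.45
tool_pos: [588.8, -290.4, 241.0]
orientation: [[-0.988, 0.157, 0.001], [0.157, 0.988, -0.001], [-0.001, -0.0, -1.0]]
contact_force: [0.9, 0.6, -0.7]
width: 85.1
grip_force: 0.0
orange scene [138 170  23  40 564] [149.  189.6] [ 589.1 -289.7  107. ]
orange side [326 211  22  48 769] [337.3 234.8] [ 586.6 -293.   107. ]
blue scene [165 149  11   7  57] [170.5 152.3] [ 464.5 -305.2  107. ]
blue side [282 218  19  48 706] [292.1 241.9] [ 508.9 -277.2  107. ]
green scene [192 130   4   4   7] [193.6 131.3] [ 370.8 -291.   107. ]
green side [237 227  17  49 652] [244.7 250.9] [ 429.8 -265.3  107. ]
yel [339 241  10   7  55] [343.41818182 243.96363636] [540.1  91.5  18. ]
wht [417 285  14   9  81] [424.07407407 288.80246914] [603.7 238.4  18. ]
```

View pics/c9.png

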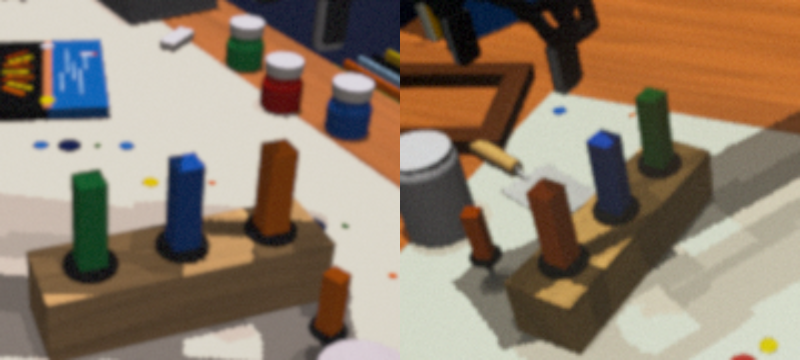

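The burnisher stands upright and seated in its own hole (side crop 277,190). The brush and scraper haven't moved, and the gripper is clear.

```bash
python3 -c "
from plant import *
print(finish_job())"
```

```text
the job is handed in; nothing more can be done
None
```

The seam was rubbed from the yellow dot to the white dot in one pass without lifting, at about 3 cm/s (with three pauses of 0.1 s or less for checks). The burnisher is back upright in its own hole, the other two tools are untouched, and the job was handed in at about 23 s of the 64 s allowed; no verdict came back.

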